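# Load the specimen carrier and hang it level on the stand's pin

### The job

Put the rock that lies on the white tile into the empty tray of the wooden carrier. Then lift the carrier by the tab on top and hang it on the stand's pin by the one of its three holes that lets it hang level with the two rocks in it, still and free of the table. Keep the carrier upright, keep both rocks in their trays and leave the bottle and the battery where they stand.

Things in the scene. Friction and masses are not known exactly. Their poses are not given: they have to be found in the camera images.
- carrier: pale wooden carrier, 0.20 kg, 250 (its y) x 64 (x) x 142 mm high, loose; origin at the centre of its underside, z up. Board with a shallow tray at each end (inside 76 along y, 58 along x, walls 8.5 mm); in the middle a panel in its y-z plane, 16 thick, 64 wide, 107 high, with 3 holes along x and a tab on top. Symmetrical: empty it balances at the middle hole. The right tray holds a rock
- carrier_grip (a point): centre of the grip tab on the carrier, 127 mm above its underside; the tab is 16 mm thick along the carrier's x, 30 mm wide along y and spans 107 to 142 mm above the underside; axes as the carrier's
- hole_left (a point): centre of the carrier's hole on its +y side: diameter 15 mm, axis along x, 90 mm above the underside, 20 mm from the middle
- hole_mid (a point): centre of the carrier's middle hole: diameter 15 mm, 90 mm above the underside
- hole_right (a point): centre of the carrier's hole on its -y side: diameter 15 mm, 90 mm above the underside, 20 mm from the middle
- tray_left (a point): middle of the floor of the carrier's +y tray, 84 mm from the carrier's middle, 7 mm above its underside; empty at the start
- tray_right (a point): middle of the floor of the carrier's -y tray, 84 mm from the carrier's middle, 7 mm above its underside
- rock_large_mid (a point): centre, half-way up, of the large rock: dark, granular, 52 mm along its x, 74 mm along its y, 47 mm high, 0.27 kg. It starts either in the right tray or on the tile, its axes within 0.1 rad of the carrier's
- rock_small_mid (a point): centre, half-way up, of the small rock: grey-white, 45 mm along its x, 58 mm along its y, 42 mm high, 0.12 kg. It starts where the large one does not: on the tile or in the right tray
- tile: white square tile, 52 x 52 mm, 7 mm thick, fixed on the table; origin at the centre of its underside. One of the rocks lies on it
- stand: metal stand, fixed: base plate 100 (x) x 120 (y) x 12 mm, round rod of 14 mm, clamp block 24 x 22 x 22 mm round the rod top (block top 186 mm above the table); origin under the rod at the table, z up. The pin sticks out of the block towards the stand's -x
- pin_tip (a point): centre of the free end of the stand's level pin: round, 8 mm diameter, 175 mm above the table, 85 mm from the rod's axis, 73 mm of it free in front of the clamp block; axes as the stand's, so the pin runs from here along +x
- acid: small white dropper bottle, 25 mm diameter, 66 mm high, standing loose behind the work; origin under its centre; bystander
- battery: black AA battery cell standing on end, 14 mm diameter, 51 mm high, loose; origin under its centre; bystander
Mind the look-alikes: they are no part of the job. Leave any turquoise look-alike of the part that bears rock_large_mid alone.

How it is judged:
By the outcome, as a careful person would: the job done as asked, in the order asked, and still so for the second after the job is handed in, with the robot touching nothing.
It also fails if it takes over 62 s, if anything falls off the work surface, if the arm or the gripper's body presses on something with over 40 N, if the wrist force passes 120 N, or if a joint passes its speed limit or range.

### The arm

A 7-joint arm with a two-finger parallel gripper is mounted at the origin on a cart in front of the work surface, level with it; the furniture and walls round the work are solid. World frame = base frame: x ahead of the robot, y to its left, z up, the work surface at z = 0. Lengths are in mm, angles in degrees, forces in N, time in s.
With the tool pointing down it reaches from about 425 to 825 mm from the base axis. Payload 3.6 kg.
Tool frame: the origin (TCP) lies where the fingers leave the gripper's body, on its centre line; the fingertips stand manip.tip_extent ahead of it and the grasp point (between the pads) lies 65 mm ahead of it (manip.tip_extent is the distance from the TCP to the fingertips, in mm); z points along the fingers, y is the line along which they close (so a half turn about z gives the same grasp; the last joint's range is limited). The gripper opens to 93 mm and grips with 3 to 60 N. Pads are 15 mm wide; open, the fingers measure 128 mm over their backs; the gripper's body (75 mm by 188 mm) begins 65 mm behind the grasp point.
Start: joints at [-1.518, 35.231, -0.722, 81.555, 0.464, 63.22, -2.315], TCP at [649.975, 0.021, 302.74] pointing down, gripper open.
Joint ranges: [-178.69, 178.69], [-17.37, 117.87], [-77.05, 75.6], [15.02, 138.74], [-78.02, 258.01], [0.78, 113.62], [-162.83, 162.83]. Speed limits (degrees/s): [159.86, 159.86, 180, 180, 180, 180, 180].

### API

Orientations are given as [roll, pitch, yaw] about the fixed x, y, z axes, in that order (R = Rz(yaw) Ry(pitch) Rx(roll)).
In Python, from plant import manip gives the robot as it stands.
- The arm moves only by the tool step_arm, never from a script. Its argument "commands" is a list of rows, each a list of 3 entries, a list of its own where there are three numbers: the turn, a rotation vector about the tool's x, y, z in degrees, then the shift along the tool's x, y, z in cm, then the opening, from 0 (shut) to 1 (fully open). A call has 1 to 12 rows; each row shifts and turns the commanded pose from where the row before left it, along the tool's axes as they then stand; what a row does not reach is not made up. A row lasts 1/10 s, in which the tool goes at most 50 mm and 8.59 degrees, less where a joint would pass 70% of its speed; a pose out of reach is approached as far as the arm can. A call with a gripper value outside its range is refused whole. The fingers move at their own pace and stop on an object; "newtons" is the grip in N (left out, the last holds). Time passes only in rows, so rows that do not move let the fingers close. It gives the time, the measured TCP pose, the force, the opening and the grip force at its end, in the units of the state.
- manip.get_state(): the state, without advancing time (a new reading comes with each control period).
- manip.capture(name): name is "scene" or "side" or "wrist"; returns (picture, depth): 480x640x3 uint8, red, green, blue; 480x640 float32, mm along the optical axis (not along the pixel's ray), 0 where there is no reading.
- manip.calibration(name): a dict with "fx", "fy", "cx", "cy" (pixels), "dist_coeffs" ([k1, k2, p1, p2, k3] as OpenCV has them; the pictures are not rectified), "extrinsics" (4x4, takes a point from camera to world coordinates); the wrist camera has in their place "mount" (4x4, takes a point from camera to tool coordinates, whose origin is the TCP and whose axes are the flange's). Camera axes: x right, y down, z forward; pixel columns grow to the right and rows downward; lengths in mm; the calibration is good to about 2 mm. A picture is of the moment at which its call begins: read the wrist's pose just before it. calibration takes no time and is no camera call.
- manip.close_job(): hands the job in; it is judged then, once.
The state is a dict: "t": time; "joints": joint angles; "qvel": joint speeds; "joint_torque": joint torques, N m; "ee_pos": TCP position; "tool_rot": TCP orientation; "contact_force": force on the tool from outside, world axes, zero at the start; "wrist_torque": the same for the moment, N m; "opening": finger opening in mm; "grip_force": force on a finger pad.
Only numpy, scipy, OpenCV 4.12 (cv2) and the standard library are available. Lean on these libraries where they do the work, as an engineer would, in place of code of your own. Each camera call takes 0.05 s, during which the arm holds its last target. There are 200 camera calls.

## Working session

There is one attempt and no reset: what is moved stays moved. The work goes in short steps, Python scripts to look and compute and a tool call to move; the robot and the scene stay as the last step left them, time stands still between calls to the robot, and variables do not carry over. Pictures are saved under pics/ and viewed, at most 10 in all, crops included, and the job is handed in when it is done.

Besides the shell and the picture viewer there is one more tool, called after ">>>" as name(argument=value, ...) on one line, values as JSON. step_arm: Moves the arm, as the interface text tells. Its arguments: {"type":"object","properties":{"commands":{"type":"array"},"newtons":{"type":"number"}},"required":["commands"]}

```bash
mkdir -p pics; ls; python3 - <<'E'
from plant import manip
import cv2,numpy as np
print(manip.tip_extent); s=manip.get_state(); print(s)
for n in("scene","side"):
    p,d=manip.capture(n); cv2.imwrite(f"pics/{n}0.png",p[:,:,::-1]); np.save(f"{n}_d.npy",d); np.save(f"{n}_p.npy",p)
    c=manip.calibration(n); print(n,c)
print(manip.calibration("wrist"))
E
```

```text
pics
84.1
{'t': 0.0, 'joints': array([-1.5217174 , 35.28965856, -0.7236719 , 81.64085573,  0.46372581,
       63.21964512, -2.31340211]), 'qvel': array([-0.04604183, -0.08940128,  0.07537072,  0.02948324, -0.07787501,
       -0.00260503, -0.04204619]), 'joint_torque': array([ 5.37042069e-04, -4.58937871e+01,  2.08912762e-01, -1.65743172e+01,
       -6.11085235e-02,  2.03703978e-02,  2.53581929e-04]), 'ee_pos': array([6.49420442e+02, 5.86801125e-02, 3.01578936e+02]), 'tool_rot': array([-1.79852704e+02,  1.32896544e-03,  9.00090332e+01]), 'contact_force': array([ 0.59750971, -0.59556317, -0.19450649]), 'wrist_torque': array([ 0.02300532, -0.02234118,  0.003723  ]), 'grip_force': 0.0, 'opening': 92.66947760756021}
scene {'fx': 450.16859985492727, 'fy': 450.16859985492727, 'cx': 324.2282450555305, 'cy': 239.52687143681845, 'dist_coeffs': array([0.03904865, 0.        , 0.        , 0.        , 0.        ]), 'extrinsics': array([[-7.03366148e-01, -3.20428196e-01,  6.34509127e-01,
         2.19463761e+01],
       [-7.10785581e-01,  3.26766506e-01, -6.22902488e-01,
         5.67250814e+02],
 
[... 564 characters left out ...]
873e-02, -7.78603370e-01, -6.27252477e-01,
         6.48479440e+02],
       [ 0.00000000e+00,  0.00000000e+00,  0.00000000e+00,
         1.00000000e+00]])}
{'fx': 354.63658665603367, 'fy': 354.63658665603367, 'cx': 314.88147997947465, 'cy': 236.57550616852913, 'dist_coeffs': array([-0.00519849,  0.        ,  0.        ,  0.        ,  0.        ]), 'mount': array([[ 9.23642814e-05, -9.63995380e-01, -2.65918971e-01,
         7.34042519e+01],
       [ 9.99999708e-01, -1.12740775e-04,  7.56041736e-04,
        -1.09521039e+00],
       [-7.58800651e-04, -2.65918963e-01,  9.63995088e-01,
        -8.16591659e+01],
       [ 0.00000000e+00,  0.00000000e+00,  0.00000000e+00,
         1.00000000e+00]])}
```

View pics/scene0.png

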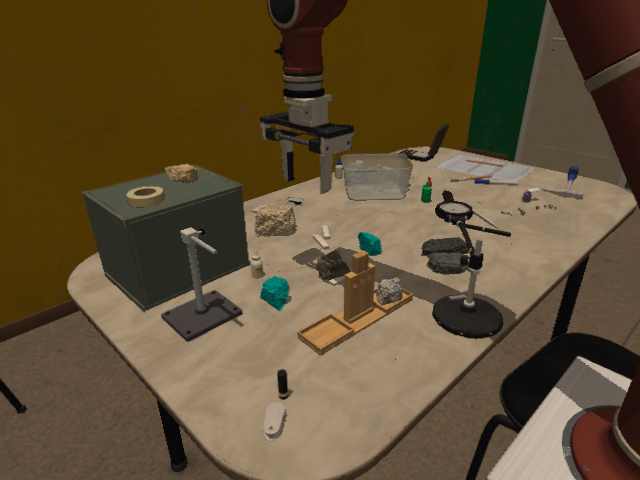

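View pics/side0.png

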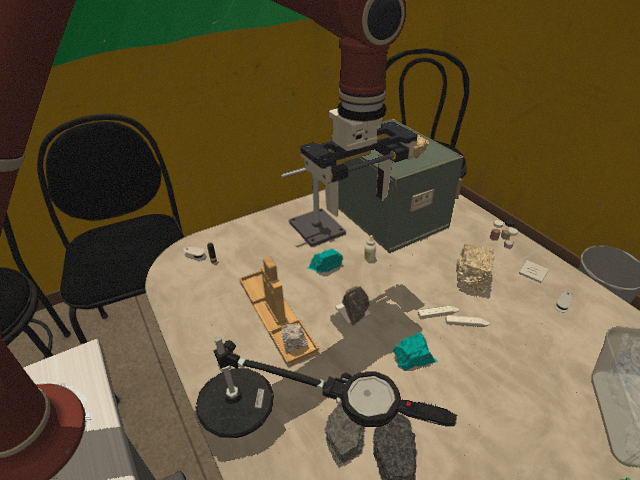

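The scene picture shows these:
- carrier at (355,310), with the grey-white small rock in its right tray at (390,290)
- dark rock on the white tile at (332,265)
- stand at (200,300), with its pin tip near (213,250)
- bottle at (257,265)
- battery at (282,383)

In the side picture the rock on the tile is at (355,303), the carrier at (275,310), the stand at (318,220) and the battery at (211,252).

Candidates for the large rock are the dark rock on the tile (scene 332,265), the turquoise ones (275,291) and (370,243), and the grey ones under the magnifier (445,255). Only the first is dark and on the white tile. I'll confirm it in a crop.

```bash
cat > h.py <<'E'
from plant import manip
import cv2,numpy as np
from scipy.spatial.transform import Rotation as R
def T(n,s=None):
    c=manip.calibration(n)
    if n!="wrist": return c,c["extrinsics"]
    s=s or manip.get_state(); M=np.eye(4); M[:3,:3]=R.from_euler('xyz',s["tool_rot"],degrees=True).as_matrix(); M[:3,3]=s["ee_pos"]
    return c,M@c["mount"]
def rays(n,uv,c,E):
    K=np.array([[c["fx"],0,c["cx"]],[0,c["fy"],c["cy"]],[0,0,1]])
    xy=cv2.undistortPoints(np.float64(uv).reshape(-1,1,2),K,c["dist_coeffs"]).reshape(-1,2)
    return np.c_[xy,np.ones(len(xy))]
def onplane(n,uv,z,CE):
    c,E=CE; r=rays(n,uv,c,E)@E[:3,:3].T; o=E[:3,3]; t=(z-o[2])/r[:,2]; return o+t[:,None]*r
def cloud(n,d,CE):
    c,E=CE; v,u=np.mgrid[:480,:640]; r=rays(n,np.c_[u.ravel(),v.ravel()],c,E)*d.reshape(-1,1)
    P=r@E[:3,:3].T+E[:3,3]; P[d.ravel()==0]=np.nan; return P.reshape(480,640,3)
def shot(n,f=None):
    CE=T(n); p,d=manip.capture(n)
    if f: cv2.imwrite(f"pics/{f}.png",p[:,:,::-1])
    return p,cloud(n,d,CE),CE
def proj(n,P,CE):
    c,E=CE; Q=(np.atleast_2d(P)-E[:3,3])@E[:3,:3]
    K=np.array([[c["fx"],0,c["cx"]],[0,c["fy"],c["cy"]],[0,0,1]])
    return cv2.projectPoints(Q,np.zeros(3),np.zeros(3),K,c["dist_coeffs"])[0].reshape(-1,2)
E
python3 - <<'E'
from h import *
D={}
for n in("scene","side","wrist"):
    if n=="wrist": p,P,CE=shot(n,"wrist0")
    else: p=np.load(n+"_p.npy"); CE=T(n); P=cloud(n,np.load(n+"_d.npy"),CE)
    D[n]=(p,P); hsv=cv2.cvtColor(p,cv2.COLOR_RGB2HSV)
    # wood
    m=(hsv[...,0]>8)&(hsv[...,0]<20)&(hsv[...,1]>110)&(P[...,2]>-5)&(P[...,2]<160)&(P[...,0]>350)&(P[...,0]<850)&(abs(P[...,1])<350)
    k,l,st,_=cv2.connectedComponentsWithStats(m.astype(np.uint8)); i=1+st[1:,4].argmax(); Q=P[l==i]
    print(n,"wood",len(Q),st[i],Q.min(0).round(),Q.max(0).round())
    t=Q[(Q[:,2]>Q[:,2].max()-6)]; print(" tabtop",len(t),t.mean(0).round(1),"rect",cv2.minAreaRect(np.float32(t[:,:2])))
    b=Q[(Q[:,2]<25)&(Q[:,2]>-2)]; print(" base rect",cv2.minAreaRect(np.float32(b[:,:2])))
    for nm,(x0,x1,y0,y1) in {}.items(): pass
p,P=D["side"]
for nm,uv in dict(rock=(355,303),small=(294,335),acid=(370,245),batt=(211,250),stand=(318,175),pin=(285,176),tile=(342,315)).items():
    print(nm,P[uv[1],uv[0]].round())
p,P=D["scene"]
for nm,uv in dict(rock=(332,262),small=(388,287),acid=(257,262),batt=(282,375),pin=(213,250),blk=(190,235),tile=(322,275)).items(): print(nm,P[uv[1],uv[0]].round())
a=cv2.resize(np.load("side_p.npy")[240:360,240:390],None,fx=3,fy=3); b=cv2.resize(np.load("scene_p.npy")[220:340,150:300],None,fx=3,fy=3)
w=cv2.resize(D["wrist"][0],(320,240)); 
cv2.imwrite("pics/c1.png",np.vstack([np.hstack([a[:300,:400],b[:300,:400]]),np.hstack([np.zeros((240,240,3),np.uint8),w,np.zeros((240,240,3),np.uint8)])])[:,:,::-1])
E
```

```text
scene wood 3962 [ 298  251  115  104 3962] [ 439. -167.   -2.] [656. 156. 143.]
 tabtop 91 [476.6  31.8 140.3] rect ((478.49407958984375, 30.37541389465332), (28.042850494384766, 16.812969207763672), 86.0191879272461)
 base rect ((505.2623596191406, -27.620895385742188), (171.32907104492188, 377.67724609375), 24.56683349609375)
side wood 2877 [ 240  257   78  109 2877] [442. -97.  -1.] [516. 156. 145.]
 tabtop 100 [479.   27.1 142.7] rect ((479.54766845703125, 29.445119857788086), (29.188560485839844, 14.812810897827148), 87.40567016601562)
 base rect ((483.14031982421875, 29.755577087402344), (252.71304321289062, 69.51602172851562), 87.03170013427734)
wrist wood 9381 [ 111   52   79  243 9381] [446. -96.   2.] [518. 153.  82.]
 tabtop 2 [488.3  59.6  80.8] rect ((488.31951904296875, 59.63136291503906), (0.7869232296943665, 0.0), 168.8365478515625)
 base rect ((478.9092102050781, 27.831443786621094), (248.89796447753906, 64.58837890625), 86.5467300415039)
rock [610. -59.  43.]
small [471. -70.  48.]
acid [738.  69.  45.]
batt [431. 252.  38.]
stand [563. -11. 313.]
pin [621. 235. 177.]
tile [590. -46.   9.]
rock [613. -36.  41.]
small [467. -45.  40.]
acid [734.  75.  38.]
batt [424. 262.  49.]
pin [616. 241. 178.]
blk [689. 241. 180.]
tile [625. -17.  12.]
```

View pics/c1.png

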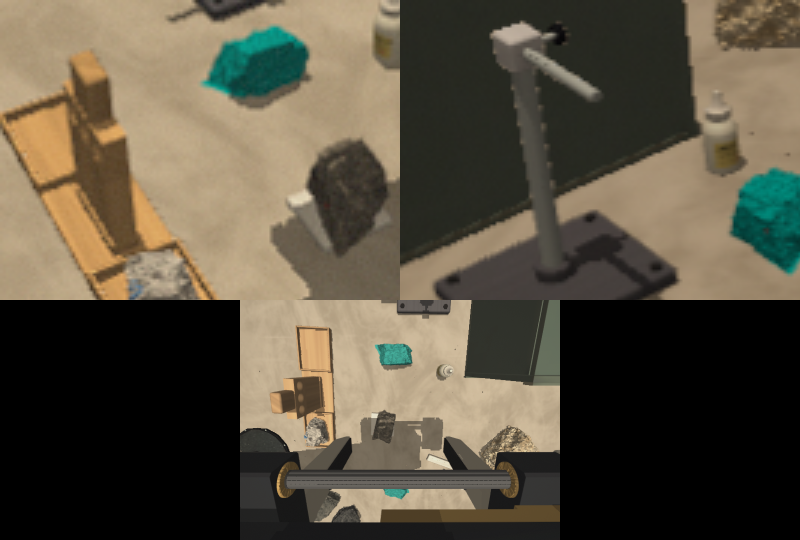

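View pics/wrist0.png

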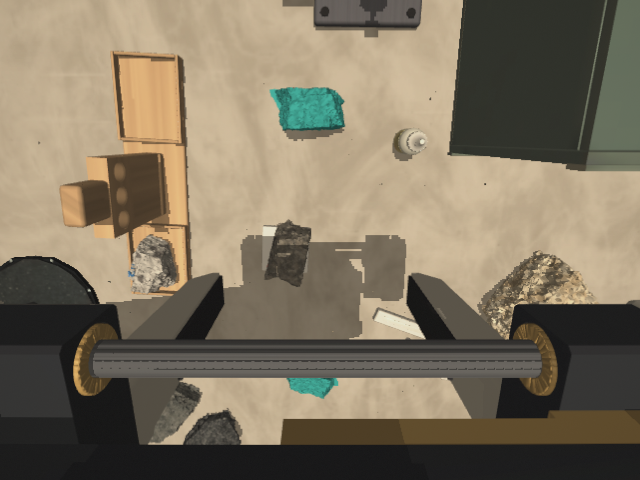

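The wrist picture has +y up and +x right. It confirms the dark rock on the white tile at (290,252), the empty +y tray at (148,97), the small rock at (153,263) and the bottle at (410,140). Next I'll get the finer numbers for the rock, the pin and any tall obstacles.

```bash
python3 - <<'E'
from h import *
allp=[]
for n in("scene","side","wrist"):
    if n=="wrist": p,P,CE=shot(n)
    else: p=np.load(n+"_p.npy"); CE=T(n); P=cloud(n,np.load(n+"_d.npy"),CE)
    hsv=cv2.cvtColor(p,cv2.COLOR_RGB2HSV)
    X,Y,Z=P[...,0],P[...,1],P[...,2]
    m=(X>560)&(X<665)&(Y>-110)&(Y<15)&(Z>18)&(Z<62)
    Q=P[m]; r=cv2.minAreaRect(np.float32(Q[:,:2])); print(n,"rock",len(Q),r,"zmax",np.percentile(Q[:,2],99), "med rng",np.percentile(Q,[2,98],axis=0).round(1).tolist())
    rock=Q; 
    if n!="wrist":
        m=(X>580)&(X<683)&(Y>200)&(Y<275)&(Z>166)&(Z<190)
        Q=P[m]; xs=Q[:,0]
        print(" pin n",len(Q),"x",np.percentile(xs,[1,5,50]).round(1))
        f=np.polyfit(xs,Q[:,1],1); g=np.polyfit(xs,Q[:,2],1); print("  y at 620,680",np.polyval(f,[620,680]).round(1),"slope deg",np.degrees(f[0]).round(2),"z",np.polyval(g,[620,680]).round(1))
        m=(X>675)&(X<725)&(Y>215)&(Y<265)&(Z>183)&(Z<192); Q=P[m]; print("  blktop",len(Q),Q.mean(0).round(1),cv2.minAreaRect(np.float32(Q[:,:2])))
        m=(X>600)&(X<780)&(Y>150)&(Y<330)&(Z>7)&(Z<17); Q=P[m]; print("  base",len(Q),cv2.minAreaRect(np.float32(Q[:,:2])))
    m=(X>380)&(X<800)&(Y>-250)&(Y<380)&(Z>75)&(Z<200); Q=P[m]
    h={}
    for q in Q: k=(int(q[0]//50*50),int(q[1]//50*50)); h.setdefault(k,[]).append(q[2])
    print(" tall",{k:int(np.max(v)) for k,v in sorted(h.items()) if len(v)>5})
E
```

```text
scene rock 523 ((617.0905151367188, -41.666778564453125), (56.83644485473633, 45.87027359008789), 84.73816680908203) zmax 51.533648342890594 med rng [[595.7, -64.8, 18.7], [638.9, -15.5, 51.1]]
 pin n 129 x [613.2 614.  644.1]
  y at 620,680 [241.  240.5] slope deg -0.42 z [176.3 176.8]
  blktop 75 [696.2 239.  184.8] ((696.8756713867188, 238.38568115234375), (20.63987159729004, 23.894065856933594), 88.02493286132812)
  base 1880 ((698.1968383789062, 237.79190063476562), (121.23340606689453, 104.27310180664062), 88.79866027832031)
 tall {(350, -200): 136, (400, -250): 136, (400, -200): 135, (450, -250): 136, (450, -50): 106, (450, 0): 142, (450, 50): 107, (600, 200): 179, (650, 200): 186, (700, 200): 186, (750, 50): 199, (750, 100): 199, (750, 150): 199, (750, 200): 199, (750, 250): 199, (750, 300): 199}
side rock 603 ((619.40234375, -43.43796157836914), (62.28269958496094, 38.9587516784668), 78.73918914794922) zmax 54.296880097731965 med rng [[597.9, -72.6, 19.2], [637.6, -21.1, 53.3]]
 pin n 96 x [612.6 615.8 642.6]
  y at 620,680 [237.8 237.6] slope deg -0.15 z [177.8 177.4]
  blktop 0 [nan nan nan] ((0.0, 0.0), (0.0, 0.0), 0.0)
  base 1057 ((697.7289428710938, 239.39476013183594), (123.60174560546875, 102.06275177001953), 88.94035339355469)
 tall {(350, -200): 138, (400, -250): 139, (400, -200): 138, (450, -250): 139, (450, -50): 110, (450, 0): 145, (450, 50): 109, (600, 200): 181, (650, 200): 180, (700, 200): 145, (750, 50): 199, (750, 100): 199, (750, 150): 199, (750, 200): 189, (750, 250): 163, (750, 300): 199}
wrist rock 1957 ((619.5891723632812, -43.16225051879883), (62.873130798339844, 38.68009948730469), 76.36546325683594) zmax 52.75532269057587 med rng [[599.6, -66.7, 20.8], [640.2, -16.2, 52.0]]
 tall {(450, -50): 108, (450, 0): 143, (450, 50): 108, (750, 50): 199, (750, 100): 199, (750, 150): 152}<stdin>:16: RuntimeWarning: Mean of empty slice.
  ret = um.true_divide(
```

>>> step_arm(commands=[[[0, 0, 0], [-1.5, -1.0, 3.0], 1], [[0, 0, 0], [-1.5, -1.0, 3.0], 1], [[0, 0, 0], [-1.3, -1.1, 3.0], 1], [[0, 0, 4], [0, 0, 1.5], 1], [[0, 0, 4], [0, 0, 1], 1], [[0, 0, 0], [0, 0, 0], 1], [[0, 0, 0], [0, 0, 0], 1]], newtons=30)

```text
t: 0.9
ee_pos: [619.1, -42.8, 187.8]
tool_rot: [-180.0, 0.0, 82.1]
contact_force: [-0.5, -0.6, -0.1]
opening: 93.3
grip_force: 0.0
```

```bash
python3 - <<'E'
from h import *
s=manip.get_state(); print(s["ee_pos"],s["tool_rot"],s["t"])
p,P,CE=shot("wrist","w1")
X,Y,Z=P[...,0],P[...,1],P[...,2]
for lo in (15,25,35,43):
    m=(X>570)&(X<665)&(Y>-110)&(Y<15)&(Z>lo)&(Z<62)&(p.max(2)<130)
    Q=P[m]; 
    print(lo,len(Q),np.percentile(Q,[1,99],axis=0).round(1).tolist())
    a=np.radians(-8); L=(Q[:,:2]-[619,-43])@np.array([[np.cos(a),-np.sin(a)],[np.sin(a),np.cos(a)]])
    print("  rock frame",np.percentile(L,[1,99],axis=0).round(1).tolist(), cv2.minAreaRect(np.float32(Q[:,:2])))
E
```

```text
[619.11864053 -42.81823613 187.79822599] [-1.79993826e+02  6.44727748e-04  8.21017993e+01] 0.9
15 4297 [[597.9, -69.0, 17.5], [640.7, -15.0, 52.7]]
  rock frame [[-18.9, -26.4], [18.8, 29.0]] ((618.2930908203125, -44.436981201171875), (65.00325012207031, 39.468780517578125), 78.09689331054688)
25 4003 [[598.3, -68.9, 25.8], [640.5, -16.9, 52.8]]
  rock frame [[-18.8, -26.2], [18.8, 28.2]] ((619.5556640625, -43.41938781738281), (63.651546478271484, 38.23626708984375), 76.04271697998047)
35 3505 [[599.1, -67.9, 35.5], [639.6, -19.8, 52.9]]
  rock frame [[-18.1, -23.6], [18.5, 25.3]] ((620.37353515625, -42.065399169921875), (56.16958236694336, 38.01322555541992), 75.00399780273438)
43 1956 [[610.7, -68.5, 43.0], [638.4, -23.4, 53.2]]
  rock frame [[-7.4, -24.2], [18.4, 20.3]] ((623.1432495117188, -46.5771484375), (51.0362663269043, 29.468887329101562), 81.47406005859375)
```

View pics/w1.png

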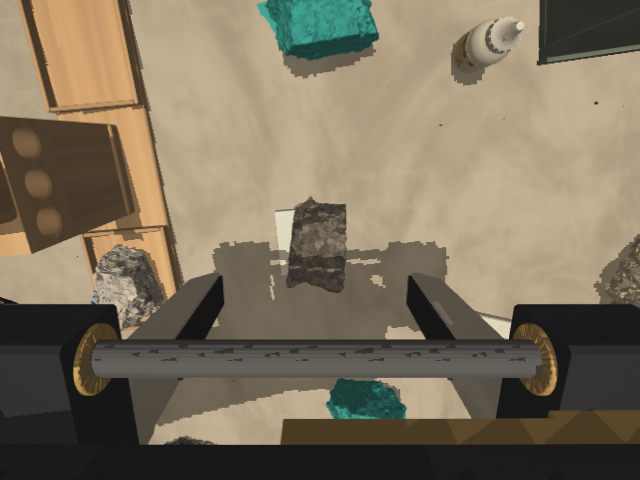

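The wrist picture shows the rock at (318,247), centred between the fingers. Its long sides lean about 5° more than the tool, so I'll turn 5° further, go down and grip.

>>> step_arm(commands=[[[0, 0, 5], [0, 0, 2.0], 1], [[0, 0, 0], [0, 0, 2.5], 1], [[0, 0, 0], [0, 0, 2.0], 1], [[0, 0, 0], [0, 0, 1.9], 1], [[0, 0, 0], [0, 0, 0], 1], [[0, 0, 0], [0, 0, 0], 0], [[0, 0, 0], [0, 0, 0], 0], [[0, 0, 0], [0, 0, 0], 0], [[0, 0, 0], [0, 0, 0], 0], [[0, 0, 0], [0, 0, 0], 0], [[0, 0, 0], [0, 0, 0], 0], [[0, 0, 0], [0, 0, 0], 0]])

```text
t: 2.15
ee_pos: [619.0, -43.0, 103.8]
tool_rot: [180.0, -0.0, 77.0]
contact_force: [2.3, -0.9, -1.2]
opening: 41.3
grip_force: 1.3
```

>>> step_arm(commands=[[[0, 0, 0], [0, 0, 0], 0], [[0, 0, 0], [0, 0, 0], 0], [[0, 0, 0], [0, 0, 0], 0], [[0, 0, 0], [0, 0, 0], 0], [[0, 0, 0], [0, 0, -1], 0], [[0, 0, 0], [0, 0, -2], 0], [[0, 0, 0], [0, 0, -3], 0], [[0, 0, 0], [0, 0, -3], 0], [[0, 0, 0], [0, 0, 0], 0]])

```text
t: 3.05
ee_pos: [620.8, -43.0, 198.1]
tool_rot: [179.6, -0.1, 77.0]
contact_force: [1.3, -0.6, -2.3]
opening: 38.9
grip_force: 29.9
```

>>> step_arm(commands=[[[0, 0, -4.5], [0, 0, 0], 0], [[0, 0, -5], [0, 0, 0], 0], [[0, 0, 0], [4, 0, 0], 0], [[0, 0, 0], [4, 0, 0], 0], [[0, 0, 0], [4, 0, 0], 0], [[0, 0, 0], [2.7, -2.4, 0], 0], [[0, 0, 0], [0, -4, 0], 0], [[0, 0, 0], [0, -4, 0], 0], [[0, 0, 0], [0, -3, 0], 0], [[0, 0, 0], [0, -1, 0], 0], [[0, 0, 0], [0, 0, 0], 0], [[0, 0, 0], [0, 0, 0], 0]])

```text
t: 4.25
ee_pos: [485.6, 112.4, 193.7]
tool_rot: [179.9, -0.0, 86.5]
contact_force: [-0.8, -0.2, -2.6]
opening: 38.7
grip_force: 29.9
```

```bash
python3 - <<'E'
from h import *
s=manip.get_state(); print(s["ee_pos"],s["tool_rot"],s["t"],s["grip_force"],s["opening"])
p,P,CE=shot("wrist","w2")
X,Y,Z=P[...,0],P[...,1],P[...,2]
m=(X>435)&(X<535)&(Y>55)&(Y<190)&(Z>80)&(Z<165)&(p.max(2)<140)
Q=P[m]; rr=R.from_euler('xyz',s["tool_rot"],degrees=True)
L=rr.inv().apply(Q-s["ee_pos"]); m2=(abs(L[:,1])<19)&(abs(L[:,0])<50); print("rock in tool",m2.sum(),np.percentile(L[m2],[1,50,99],axis=0).round(1).tolist())
hsv=cv2.cvtColor(p,cv2.COLOR_RGB2HSV)
m=(hsv[...,0]>5)&(hsv[...,0]<22)&(hsv[...,1]>90)&(Z>-2)&(Z<22)&(X>420)&(X<550)&(Y<200)&(Y>-110)
Q=P[m]; print("wood",len(Q),cv2.minAreaRect(np.float32(Q[:,:2])),np.percentile(Q,[.5,99.5],axis=0).round(1).tolist())
for n in ("scene","side"):
    p,P,CE=shot(n,n+"1"); X,Y,Z=P[...,0],P[...,1],P[...,2]
    hsv=cv2.cvtColor(p,cv2.COLOR_RGB2HSV)
    m=(hsv[...,0]>8)&(hsv[...,0]<20)&(hsv[...,1]>110)&(Z>100)&(Z<150)&(X>450)&(X<510)&(Y>0)&(Y<60)
    Q=P[m]; t=Q[Q[:,2]>136]; print(n,"tab",len(t),cv2.minAreaRect(np.float32(t[:,:2])) if len(t)>5 else 0)
    m=(X>440)&(X<530)&(Y>60)&(Y<170)&(Z>85)&(Z<150)&(hsv[...,1]<110)
    Q=P[m]; L=rr.inv().apply(Q-s["ee_pos"]);m2=(abs(L[:,1])<19)&(abs(L[:,0])<50); print("rock in tool",m2.sum(),np.percentile(L[m2],[1,50,99],axis=0).round(1).tolist())
E
```

```text
[485.59901945 112.42013117 193.66550039] [ 1.79900181e+02 -1.43715668e-02  8.64662895e+01] 4.25 29.86973653853056 38.73862486193201
rock in tool 8865 [[-14.7, -18.4, 38.4], [10.5, 0.4, 61.5], [30.6, 18.3, 92.5]]
wood 5939 ((480.31268310546875, 42.928993225097656), (220.71461486816406, 65.54354095458984), 86.86505889892578) [[444.3, -60.0, 4.5], [515.9, 154.1, 16.4]]
scene tab 0 0
rock in tool 756 [[-25.8, -18.9, 50.1], [16.8, -2.2, 69.2], [30.8, 18.6, 97.0]]
side tab 113 ((479.2633361816406, 28.336856842041016), (28.0928897857666, 14.772269248962402), 87.82670593261719)
rock in tool 581 [[-35.3, -18.3, 50.3], [-20.1, -1.7, 65.1], [21.7, 18.2, 95.7]]
```

View pics/w2.png

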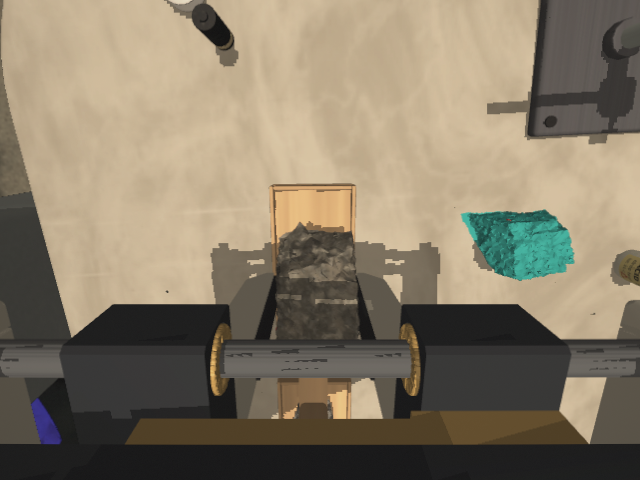

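The wrist picture shows the rock held at (318,285), right over the empty tray (313,230), with its long side parallel to the tray. I'll lower it, release, and back up.

>>> step_arm(commands=[[[0, 0, 0], [0.1, -0.1, 2.5], 0], [[0, 0, 0], [0, 0, 2.5], 0], [[0, 0, 0], [0, 0, 2.0], 0], [[0, 0, 0], [0, 0, 1.3], 0], [[0, 0, 0], [0, 0, 0.6], 0], [[0, 0, 0], [0, 0, 0], 0], [[0, 0, 0], [0, 0, 0], 0.6], [[0, 0, 0], [0, 0, 0], 0.6], [[0, 0, 0], [0, 0, 0], 0.6], [[0, 0, 0], [0, 0, 0], 0.6], [[0, 0, 0], [0, 0, 0], 0.6]])

```text
t: 5.5
ee_pos: [483.4, 113.5, 104.6]
tool_rot: [-180.0, 0.0, 86.5]
contact_force: [-0.7, -0.7, 0.4]
opening: 55.6
grip_force: 0.0
```

>>> step_arm(commands=[[[0, 0, 0], [0, 0, -2], 0.6], [[0, 0, 0], [0, 0, -3], 0.6], [[0, 0, 0], [0, 0, -4], 0.6], [[0, 0, 0], [0, 0, -4], 0.6], [[0, 0, 0], [0, 0, -2], 0.6], [[0, 0, 0], [0, 0, 0], 0.6], [[0, 0, 0], [0, 0, 0], 0.6]])

```text
t: 6.2
ee_pos: [482.9, 113.5, 254.4]
tool_rot: [-180.0, 0.0, 86.5]
contact_force: [-0.4, -0.4, 0.4]
opening: 55.8
grip_force: 0.0
```

```bash
python3 - <<'E'
from h import *
s=manip.get_state(); print(s["ee_pos"],s["tool_rot"],s["t"])
p,P,CE=shot("wrist"); p2,P2,_=shot("side"); p3,P3,_=shot("scene")
for p_,P_ in((p,P),(p2,P2),(p3,P3)):
    X,Y,Z=P_[...,0],P_[...,1],P_[...,2]; hsv=cv2.cvtColor(p_,cv2.COLOR_RGB2HSV)
    w=(hsv[...,0]>5)&(hsv[...,0]<22)&(hsv[...,1]>95)
    m=w&(Z>-2)&(Z<22)&(X>430)&(X<530)&(Y<180)&(Y>-110); Q=P_[m]; print("wood",cv2.minAreaRect(np.float32(Q[:,:2])))
    m=w&(Z>136)&(Z<150)&(X>450)&(X<510)&(Y<60)&(Y>0); Q=P_[m]; print("tab",len(Q),cv2.minAreaRect(np.float32(Q[:,:2])) if len(Q)>5 else 0)
    m=~w&(Z>20)&(Z<65)&(X>440)&(X<530)&(Y<170)&(Y>65); Q=P_[m]; print("rock",len(Q),np.percentile(Q,[1,99],axis=0).round(1).tolist() if len(Q)>5 else 0)
a=cv2.resize(p2[230:380,210:360],(400,400));b=cv2.resize(p3[240:360,290:430],(400,400))
cv2.imwrite("pics/c2.png",np.hstack([a,b])[:,:,::-1])
E
```

```text
[482.91335554 113.48526026 254.42360173] [-1.79975849e+02  6.22983206e-03  8.65043697e+01] 6.2
wood ((479.5805969238281, 28.14380645751953), (250.00100708007812, 65.34754943847656), 86.92591857910156)
tab 733 ((478.54351806640625, 27.713096618652344), (25.369096755981445, 14.964971542358398), 87.63016510009766)
rock 2894 [[463.4, 83.2, 21.6], [502.5, 142.9, 57.2]]
wood ((485.754638671875, 36.465789794921875), (269.5325012207031, 74.93798828125), 86.1334457397461)
tab 108 ((479.20501708984375, 28.026887893676758), (28.34505844116211, 14.913212776184082), 86.3427963256836)
rock 313 [[464.4, 81.6, 20.3], [501.3, 139.0, 53.5]]
wood ((482.3733215332031, 29.205589294433594), (252.02725219726562, 74.03295135498047), 86.79676818847656)
tab 98 ((478.37677001953125, 29.842113494873047), (30.27300453186035, 16.39798927307129), 89.64671325683594)
rock 831 [[462.1, 87.8, 20.3], [502.5, 143.5, 56.2]]
```

View pics/c2.png

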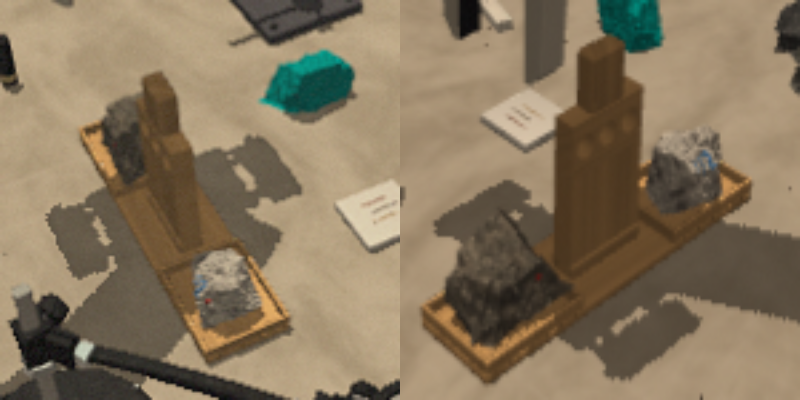

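The crops show the dark rock fully inside the left tray, the small rock in the right tray and the tile empty. Next I'll grip the tab, 5 mm towards the heavy side and just above the panel top.

>>> step_arm(commands=[[[0, 0, 0], [-4, 0.1, 0], 0.6], [[0, 0, 0], [-4, 0, 0], 0.6], [[0, 0, 0], [0, 0, 1], 0.6], [[0, 0, 0], [0, 0, 2], 0.6], [[0, 0, 0], [0, 0, 2], 0.6], [[0, 0, 0], [0, 0, 0.8], 0.6], [[0, 0, 0], [0, 0, 0], 0.6], [[0, 0, 0], [0, 0, 0], 0], [[0, 0, 0], [0, 0, 0], 0], [[0, 0, 0], [0, 0, 0], 0], [[0, 0, 0], [0, 0, 0], 0], [[0, 0, 0], [0, 0, 0], 0]], newtons=60)

```text
t: 7.55
ee_pos: [479.5, 33.7, 197.1]
tool_rot: [180.0, -0.0, 86.5]
contact_force: [0.4, 0.2, -0.4]
opening: 20.3
grip_force: 0.0
```

>>> step_arm(commands=[[[0, 0, 0], [0, 0, 0], 0], [[0, 0, 0], [0, 0, 0], 0], [[0, 0, 0], [0, 0, 0], 0], [[0, 0, 0], [0, 0, 0], 0]])

```text
t: 7.95
ee_pos: [479.7, 33.6, 197.0]
tool_rot: [180.0, -0.0, 86.5]
contact_force: [0.9, 0.2, 1.7]
opening: 15.8
grip_force: 60.0
```

>>> step_arm(commands=[[[0, 0, 0], [0, 0, -0.5], 0], [[0, 0, 0], [0, 0, -1], 0], [[0, 0, 0], [0, 0, -1.5], 0], [[0, 0, 0], [0, 0, -1.5], 0], [[0, 0, 0], [0, 0, -1.5], 0], [[0, 0, 0], [0, 0, -1.5], 0], [[0, 0, 0], [0, 0, -0.7], 0], [[0, 0, 0], [0, 0, -0.3], 0], [[0, 0, 0], [0, 0, 0], 0], [[0, 0, 0], [0, 0, 0], 0]])

```text
t: 8.95
ee_pos: [478.8, 33.6, 281.0]
tool_rot: [-179.9, 0.0, 86.5]
contact_force: [-0.9, -0.4, -5.7]
opening: 15.6
grip_force: 60.0
```

>>> step_arm(commands=[[[0, 0, 0], [0.5, 0.2, 0], 0], [[0, 0, 0], [1.2, 0.6, 0], 0], [[0, 0, 0], [2, 1, 0], 0], [[0, 0, 0], [2.4, 1.1, 0], 0], [[0, 0, -0.6], [2.4, 1.2, 0], 0], [[0, 0, -0.6], [2.4, 1.2, 0], 0], [[0, 0, -0.6], [2.4, 1.2, 0], 0], [[0, 0, -0.6], [2.4, 1.1, 0], 0], [[0, 0, 0], [2, 0.9, 0], 0], [[0, 0, 0], [1.3, 0.6, 0], 0], [[0, 0, 0], [0.6, 0.3, 0], 0], [[0, 0, 0], [0, 0, 0], 0]])

```text
t: 10.15
ee_pos: [581.9, 227.1, 280.9]
tool_rot: [-179.9, -0.0, 89.0]
contact_force: [-0.5, 0.0, -5.8]
opening: 15.3
grip_force: 60.0
```

```bash
cat > m.py <<'E'
from h import *
s=manip.get_state(); print(s["ee_pos"],s["tool_rot"],s["t"],s["grip_force"],s["contact_force"],s["wrist_torque"])
im=[]; tc=s["ee_pos"]
for n in("side","scene"):
    p,P,CE=shot(n); im.append(p); X,Y,Z=P[...,0],P[...,1],P[...,2]
    hsv=cv2.cvtColor(p,cv2.COLOR_RGB2HSV); w=(hsv[...,0]>5)&(hsv[...,0]<22)&(hsv[...,1]>95)
    m=w&(Z>60)&(Z<240)&(abs(X-tc[0])<60)&(abs(Y-tc[1])<160); k,l,st,_=cv2.connectedComponentsWithStats(m.astype(np.uint8)); 
    Q=P[m]; b=Q[Q[:,2]<tc[2]-160]; r=cv2.minAreaRect(np.float32(b[:,:2])); print(n,"base rect",np.round(r[0],1),np.round(r[1],1),round(r[2],2))
    # tilt: board-end wall tops, outer ends
    y=b[:,1]; 
    for nm,q in(("+y",b[y>np.percentile(y,99.7)-8]),("-y",b[y<np.percentile(y,.3)+8])): print("  ",nm,"ymean",q[:,1].mean().round(1),"zmax",np.percentile(q[:,2],[5,95]).round(1))
    # panel outline in y at panel height
    q=Q[(Q[:,2]>tc[2]-165)&(Q[:,2]<tc[2]-95)&(abs(Q[:,0]-tc[0])<14)]; print("   panel y",np.percentile(q[:,1],[1,99]).round(1),"x",np.percentile(q[:,0],[5,50]).round(1))
    m=(X>600)&(X<675)&(abs(Y-239)<14)&(Z>166)&(Z<190)&(hsv[...,1]<90); q=P[m]; print("   pin",len(q),np.percentile(q[:,0],[1,5]).round(1) if len(q)>3 else 0,np.median(q[:,1:],axis=0).round(1))
    c=proj(n,[tc-[0,0,110]],CE)[0].astype(int); v0=max(0,min(330,c[1]-75)); u0=max(0,min(440,c[0]-100)); im[-1]=cv2.resize(p[v0:v0+150,u0:u0+200],(400,300)); print("   crop",u0,v0)
import sys
cv2.imwrite(f"pics/{sys.argv[1]}.png",np.hstack(im)[:,:,::-1])
E
python3 m.py m1
```

```text
[581.93207267 227.12012084 280.87163352] [-1.79933508e+02 -3.83119004e-02  8.90371824e+01] 10.15 59.99069094657898 [-0.51217985  0.03652721 -5.82211486] [-0.16240896  0.04795218 -0.05566582]
side base rect [580.1 223. ] [252.2  64.8] 89.71
   +y ymean 345.5 zmax [ 90.3 100.2]
   -y ymean 100.0 zmax [ 87.6 101.9]
   panel y [189.7 286.4] x [572.7 575.5]
   pin 97 [613.5 616.7] [237.6 177.8]
   crop 170 109
scene base rect [579.5 220.3] [251.3  66.4] 89.2
   +y ymean 343.6 zmax [85.6 98.7]
   -y ymean 98.9 zmax [88.1 99.5]
   panel y [189.7 253.3] x [571.6 573.5]
   pin 109 [613.3 614.7] [241.2 176.8]
   crop 132 182
```

View pics/m1.png

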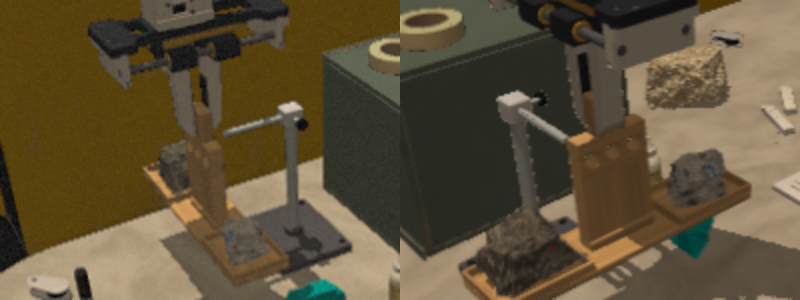

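The carrier hangs level in the grip, at (205,190) in the left crop, with both rocks in. The pin tip at (225,132) points at the left hole. I'll correct by −2 mm in y and +1 mm in z, then advance slowly.

>>> step_arm(commands=[[[0, 0, 0], [-0.2, 0.4, -0.1], 0], [[0, 0, 0], [0, 0.8, 0], 0], [[0, 0, 0], [0, 0.8, 0], 0], [[0, 0, 0], [0, 0.6, 0], 0], [[0, 0, 0], [0, 0.4, 0], 0], [[0, 0, 0], [0, 0.2, 0], 0], [[0, 0, 0], [0, 0, 0], 0]])

```text
t: 10.95
ee_pos: [614.2, 222.5, 282.5]
tool_rot: [-180.0, 0.0, 88.9]
contact_force: [0.0, 0.3, -5.5]
opening: 15.7
grip_force: 60.0
```

```bash
python3 m.py m2
```

```text
[614.24313523 222.50040201 282.51207329] [-1.79978502e+02  5.68660003e-03  8.88906339e+01] 10.95 59.9900883436203 [ 0.03543172  0.321477   -5.50467216] [-0.0930426   0.04163513  0.0403137 ]
side base rect [612.1 218.3] [252.   63.8] 89.83
   +y ymean 339.6 zmax [ 92.7 102.1]
   -y ymean 95.6 zmax [ 89.1 103.1]
   panel y [184.7 250.6] x [604.8 606.4]
   pin 58 [638.2 639.4] [237.3 178.3]
   crop 185 105
scene base rect [612.5 217.8] [251.4  67.2] 88.91
   +y ymean 340.8 zmax [ 87.4 101.1]
   -y ymean 96.4 zmax [ 89.5 100.9]
   panel y [186.2 250.7] x [603.7 605.9]
   pin 68 [613.4 616.7] [241.1 177.2]
   crop 123 174
```

View pics/m2.png

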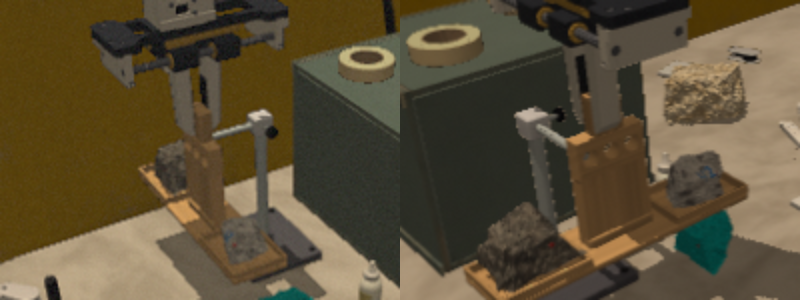

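The crops show the panel at (205,170) with the pin entering it, and no side force. I'll correct y by +1 mm and go on.

>>> step_arm(commands=[[[0, 0, 0], [0.1, 0.3, 0], 0], [[0, 0, 0], [0, 0.5, 0], 0], [[0, 0, 0], [0, 0.4, 0], 0], [[0, 0, 0], [0, 0.2, 0], 0], [[0, 0, 0], [0, 0, 0], 0]])

```text
t: 11.55
ee_pos: [628.5, 223.0, 282.6]
tool_rot: [180.0, 0.0, 88.9]
contact_force: [-0.1, 0.2, -5.9]
opening: 15.2
grip_force: 60.0
```

>>> step_arm(commands=[[[0, 0, 0], [0, 0.3, 0], 0], [[0, 0, 0], [0, 0.6, 0], 0], [[0, 0, 0], [0, 0.5, 0], 0], [[0, 0, 0], [0, 0.3, 0], 0], [[0, 0, 0], [0, 0, 0], 0], [[0, 0, 0], [0, 0, 0], 0]])

```text
t: 12.15
ee_pos: [645.0, 223.0, 282.5]
tool_rot: [-180.0, 0.0, 88.9]
contact_force: [0.2, -0.2, -5.6]
opening: 15.5
grip_force: 60.0
```

>>> step_arm(commands=[[[0, 0, 0], [0, 0, 0.1], 0], [[0, 0, 0], [0, 0, 0.1], 0], [[0, 0, 0], [0, 0, 0.1], 0], [[0, 0, 0], [0, 0, 0], 0], [[0, 0, 0], [0, 0, 0], 0]])

```text
t: 12.65
ee_pos: [645.0, 223.0, 279.7]
tool_rot: [-180.0, -0.0, 88.9]
contact_force: [-0.7, 0.3, -5.8]
opening: 15.8
grip_force: 60.0
```

>>> step_arm(commands=[[[0, 0, 0], [0, 0, 0.05], 0], [[0, 0, 0], [0, 0, 0.05], 0], [[0, 0, 0], [0, 0, 0], 0], [[0, 0, 0], [0, 0, 0], 0]])

```text
t: 13.05
ee_pos: [645.1, 223.0, 278.7]
tool_rot: [-180.0, -0.0, 88.9]
contact_force: [-0.1, -0.2, -5.1]
opening: 15.9
grip_force: 60.0
```

Contact is just beginning. I'll lower a little more and watch for the weight to come off.

>>> step_arm(commands=[[[0, 0, 0], [0, 0, 0.05], 0], [[0, 0, 0], [0, 0, 0.05], 0], [[0, 0, 0], [0, 0, 0], 0], [[0, 0, 0], [0, 0, 0], 0]])

```text
t: 13.45
ee_pos: [645.1, 223.0, 278.5]
tool_rot: [180.0, -0.0, 88.9]
contact_force: [-0.7, -0.1, -1.0]
opening: 15.5
grip_force: 60.0
```

Nearly all the weight is on the pin. I'll ease the grip so the carrier settles with damping, then open a little.

>>> step_arm(commands=[[[0, 0, 0], [0, 0, 0.03], 0], [[0, 0, 0], [0, 0, 0], 0], [[0, 0, 0], [0, 0, 0], 0], [[0, 0, 0], [0, 0, 0], 0], [[0, 0, 0], [0, 0, 0], 0], [[0, 0, 0], [0, 0, 0], 0], [[0, 0, 0], [0, 0, 0], 0], [[0, 0, 0], [0, 0, 0], 0]], newtons=4)

```text
t: 14.25
ee_pos: [645.3, 223.0, 278.2]
tool_rot: [179.9, -0.0, 88.9]
contact_force: [-2.0, -1.9, 5.0]
opening: 15.9
grip_force: 4.0
```

```bash
python3 m.py m3
```

```text
[645.32334365 222.98621209 278.21499903] [ 1.79939024e+02 -2.21205145e-02  8.89000439e+01] 14.25 4.002009071409702 [-2.03217682 -1.93509332  4.9644868 ] [-0.26958475  0.61332505  0.05450251]
side base rect [652.7 218.8] [251.8  81.4] 89.45
   +y ymean 340.7 zmax [87.4 99. ]
   -y ymean 96.5 zmax [84.6 99. ]
   panel y [185.2 250.8] x [636.2 637.5]
   pin 51 [612.7 613.9] [237.8 177.9]
   crop 197 103
scene base rect [653.3 218.2] [251.4  86. ] 88.93
   +y ymean 341.4 zmax [83.6 97.5]
   -y ymean 96.9 zmax [85.8 95.8]
   panel y [186.1 251.1] x [635.2 637.7]
   pin 67 [612.2 613.1] [240.7 176.8]
   crop 113 170
```

>>> step_arm(commands=[[[0, 0, 0], [0, 0, -0.03], 0], [[0, 0, 0], [0, 0, 0], 0], [[0, 0, 0], [0, 0, 0], 0], [[0, 0, 0], [0, 0, 0], 0.22], [[0, 0, 0], [0, 0, 0], 0.3], [[0, 0, 0], [0, 0, 0], 0.35], [[0, 0, 0], [0, 0, 0], 0.35], [[0, 0, 0], [0, 0, 0], 0.35]], newtons=3)

```text
t: 15.15
ee_pos: [645.1, 223.1, 277.5]
tool_rot: [-180.0, -0.0, 88.9]
contact_force: [0.2, -0.8, -0.9]
opening: 32.5
grip_force: 0.0
```

```bash
python3 m.py m4
```

```text
[645.10433992 223.05002657 277.45123966] [-1.79986535e+02 -2.38433290e-03  8.89012674e+01] 15.15 0.0 [ 0.18073367 -0.79342304 -0.9490269 ] [ 0.03933469  0.03165654 -0.00656197]
side base rect [654.2 216.7] [250.9  84.3] 89.2
   +y ymean 338.4 zmax [85.5 96.7]
   -y ymean 94.2 zmax [ 88.5 102.5]
   panel y [184.3 249.2] x [636.  637.6]
   pin 50 [613.5 613.9] [237.5 178.2]
   crop 197 103
scene base rect [643.4 216.2] [250.7  67.6] 88.58
   +y ymean 339.3 zmax [81.5 95.2]
   -y ymean 95.3 zmax [88.8 99.2]
   panel y [185.6 250.7] x [635.  637.7]
   pin 65 [612.1 614.2] [241.3 176.5]
   crop 113 171
```

View pics/m4.png

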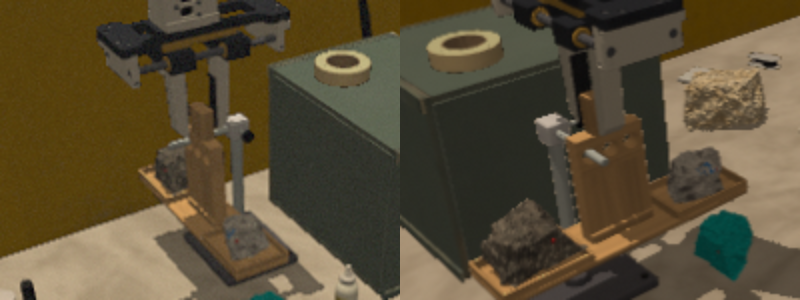

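In the crops the pin sticks out through the left hole at (597,157), the carrier hangs free and both rocks are in their trays. I'll back straight up and let it settle.

>>> step_arm(commands=[[[0, 0, 0], [0, 0, -0.5], 0.35], [[0, 0, 0], [0, 0, -1.5], 0.35], [[0, 0, 0], [0, 0, -2], 0.35], [[0, 0, 0], [0, 0, -2], 0.35], [[0, 0, 0], [0, 0, -2], 0.35], [[0, 0, 0], [0, 0, -1], 0.35], [[0, 0, 0], [0, 0, 0], 0.35], [[0, 0, 0], [0, 0, 0], 0.35], [[0, 0, 0], [0, 0, 0], 0.35], [[0, 0, 0], [0, 0, 0], 0.35], [[0, 0, 0], [0, 0, 0], 0.35], [[0, 0, 0], [0, 0, 0], 0.35]])

```text
t: 16.45
ee_pos: [645.0, 222.9, 367.3]
tool_rot: [-180.0, 0.0, 88.9]
contact_force: [-0.4, 0.7, -0.4]
opening: 32.6
grip_force: 0.0
```

```bash
cat > q.py <<'E'
from h import *
s=manip.get_state(); print(s["t"],s["ee_pos"].round(1),s["contact_force"].round(1))
for k in range(3):
  for n in("side","scene"):
    p,P,CE=shot(n); X,Y,Z=P[...,0],P[...,1],P[...,2]
    hsv=cv2.cvtColor(p,cv2.COLOR_RGB2HSV); w=(hsv[...,0]>5)&(hsv[...,0]<22)&(hsv[...,1]>95)
    w=w&(X>600)&(X<690)&(Y>80)&(Y<360)&(Z>60)
    e=[P[w&(Y>lo)&(Y<hi)&(Z<125)] for lo,hi in((80,105),(325,350))]
    z=[np.percentile(q[:,2],[50,97]) for q in e]; g=P[w&(Z>205)]
    g=P[w&(Z>150)&(Z<200)&(X<642)]; t=P[w&(Z>190)]
    print(n,"ends z",np.round(z,1).tolist(),"tilt",np.degrees((z[1]-z[0])/244).round(2),"tabtop z",np.percentile(t[:,2],99).round(1),"y",t[:,1].mean().round(1))
  if k==0:
    for nm,uv in(("acid",(257,262)),("batt",(282,375))): print(nm,P[uv[1],uv[0]].round())
E
python3 q.py
```

```text
16.45 [645.  222.9 367.3] [-0.4  0.7 -0.4]
side ends z [[95.1, 101.8], [92.1, 97.6]] tilt [-0.71 -0.99] tabtop z 531.0 y 204.9
scene ends z [[92.0, 98.5], [88.2, 96.0]] tilt [-0.9  -0.59] tabtop z 536.6 y 232.8
acid [628. 148. 111.]
batt [426. 261.  48.]
side ends z [[95.1, 102.1], [92.6, 97.7]] tilt [-0.61 -1.03] tabtop z 531.4 y 204.7
scene ends z [[91.9, 98.9], [88.4, 95.9]] tilt [-0.82 -0.7 ] tabtop z 536.5 y 232.4
side ends z [[94.7, 101.6], [92.0, 97.6]] tilt [-0.65 -0.94] tabtop z 531.4 y 205.1
scene ends z [[92.0, 98.6], [88.0, 96.2]] tilt [-0.94 -0.56] tabtop z 536.6 y 232.6
```

It hangs still, tilted less than 1°, and the arm is clear. Handing in.

```bash
python3 -c "
from plant import manip
print(manip.close_job())"
```

```text
the job is handed in; nothing more can be done
None
```

The large rock is in the left tray and the carrier hangs on the pin by its left hole, still, about 0.8° off level and free of the table, with both rocks in their trays; the battery measured where it stood, the bottle was never approached (not re-measured), and the job was handed in at about 17 s.

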